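# Find the packer that fits the door catch

### The arm

A 6-joint arm with a two-finger parallel gripper is mounted at the origin on the work surface. World frame = base frame: x ahead of the robot, y to its left, z up, the work surface at z = 0. Lengths are in m, angles in rad, forces in N, time in s.
With the tool pointing down it reaches from about 0.3 to 0.75 m from the base axis. Payload 8.5 kg.
Tool frame: the origin (TCP) lies at the centre of the arm's flange, where the gripper is bolted on; the fingertips stand 166 mm ahead of it and the grasp point (between the pads) lies 147 mm ahead of it; z points along the fingers, y is the line along which they close (so a half turn about z gives the same grasp; the last joint's range is limited). The gripper opens to 88 mm and grips with 3 to 60 N. Pads are 18 mm wide; open, the fingers measure 123 mm over their backs; the gripper's body (75 mm by 187 mm) begins 45 mm behind the grasp point.
Start: joints at [-1.317, 0.381, 1.297, -0, 1.464, -0.215], TCP at [0.248, -0.491, 0.405] pointing down, gripper open.
Joint ranges: [-3.11, 3.11], [-0.89, 2.33], [0.22, 2.48], [-1.42, 4.56], [0.17, 2.85], [-2.88, 2.88]. Speed limits (rad/s): [2.39, 2.39, 3.14, 3.14, 3.14, 3.14].

### API

Orientations are given as a rotation vector (axis times angle).
In Python, from plant import manip gives the robot as it stands.
- The arm moves only by the shell command python3 -m pendant 'ROWS' [OPENING] [FORCE]. ROWS is a JSON object of lists of equal length, an entry for each row: "linear": the shift along the world's x, y, z in mm, a list of three; "turn": the turn, a rotation vector about the world's x, y, z in degrees, a list of three. In form: {"linear": [[dx, dy, dz], ...], "turn": [[ax, ay, az], ...]}. A call has 1 to 8 rows; each row is the pose to reach, as a shift and turn from the pose commanded when the call began; what a row does not reach only later rows make up. A row lasts 1/10 s, in which the tool goes at most 50 mm and 8.59 degrees, less where a joint would pass 70% of its speed; a pose out of reach is approached as far as the arm can. A call with a gripper value outside its range is refused whole. OPENING is the opening in per cent of the stroke, from 0 (shut) to 100 (fully open), set as the call begins (- or left out, the last holds). The fingers move at their own pace and stop on an object; FORCE is the grip in N (left out, the last holds). Time passes only in rows, so rows that repeat a pose let the fingers close. It gives the time, the measured TCP pose, the force, the opening and the grip force at its end, in the units of the state.
- manip.get_obs(): the state, without advancing time (a new reading comes with each control period).
- manip.capture(name): name is "side" or "top" or "wrist"; returns a dict with "frame" (384x512x3 uint8, red, green, blue), "depth" (384x512 float32, m along the optical axis (not along the pixel's ray), 0 where there is no reading), "camera_matrix" (3x3 intrinsics, pixels), "R" (3x3) and "t" (3): a world point X has camera coordinates R X + t; the wrist camera has in their place "mount" (4x4, takes a point from camera to tool coordinates, whose origin is the TCP and whose axes are the flange's). Camera axes: x right, y down, z forward; pixel columns grow to the right and rows downward; lengths in m; the calibration is good to about 2 mm. A picture is of the moment at which its call begins: read the wrist's pose just before it.
- manip.hand_in(): hands the job in; it is judged then, once.
Trained networks look in a picture, given as the dict that the camera call returned (one of the last four; its "shot" number tells which), for a name from the list of things; names that differ only in an ending like _2 or _b are one class to them, and where a whole thing is asked for, a point or a joint stands for the part that bears it (a point fixed in the world has none). Each returns a list of dicts, best first, with "p" (0 to 1); they miss things now and then, are a little off and sometimes report something else, mostly with a low value. They report only what shows in the picture. A call takes as long as a camera call. They do not tell look-alikes from the thing itself.
- manip.look_for(picture, name): "point" ([x, y, z] in m, in world coordinates, good to about 4 mm: the middle of the surface that is visible of it).
- manip.masks_of(picture, name): "mask" (384x512 bool, what is visible of it).
- manip.pinpoint(picture, name): "point" ([x, y, z] in m, in world coordinates, good to about 4 mm: a listed point, or the origin of a listed thing).
The state is a dict: "clock": time; "qpos": joint angles; "dq": joint speeds; "tau": joint torques, N m; "eef_pos": TCP position; "orientation": TCP orientation; "contact_force": force on the tool from outside, world axes, zero at the start; "moment": the same for the moment, N m; "opening": finger opening in m; "grasp_force": force on a finger pad.
Only numpy, scipy, OpenCV 4.12 (cv2) and the standard library are available. Lean on these libraries where they do the work, as an engineer would, in place of code of your own. Each camera call takes 0.05 s, during which the arm holds its last target. There are 200 camera calls.

### The job

Find which packer fits the washer door catch: try the packers one at a time in the gap between strike and sprung catch, pushing each fully down, starting with the thinnest and working up, until one binds and is gripped by the catch. Leave that first binding packer fully home and upright in the gap, with the others standing back in the holder; be gentle, and do not overstrain the catch or disturb the other things on the bench.

Things in the scene. Friction and masses are not known exactly. Their poses are not given: they have to be found in the camera images.
- strike_foot (a point): Foot of the fixed upright strike plate's face, at the middle of its 60 mm length, on the gap's floor, 10 mm above the table. x runs along the plate, z up, y from the strike face across the gap to the sprung catch plate facing it. The gap, open at top and ends, is 9 to 15.5 mm wide: not known, new each time.
- block: Door-catch block, fixed, grey and bare steel, 90 x 150 x 61 mm; axes as strike_foot, which lies 10 mm above this origin. Strike and catch plates: parallel upright faces up to 34 mm above the gap's floor, then lips flared 0.42 rad outward up to 50 mm (44 mm up they stand 4.3 mm back of the faces). Grip no lower than 55 mm above the gap's floor.
- catch (a joint): How far (m) the sprung catch plate is pushed back along strike_foot's +y; 0 at rest. 6 N starts it, 1.5 N more per mm, stop at 10 mm; past 7 mm it is overstrained. A packer thinner than the gap leaves it at 0 and slides freely; a thicker one pushes it back by the difference and is gripped: it drags by 3 to 9 N when slid, and stays up when let go.
- holder: Wooden holder for the packers, fixed, 66 x 150 x 30 mm, origin at the centre of its underside. Three open-topped pockets in a row along its y at -45 (thin), 0 (medium) and +45 mm (thick); pocket floor 5 mm above the table, each pocket 7 mm wider than its packer in y and 48 mm long in x.
- thin_mid (a point): Centre of the thin packer: a plain grey plastic slab standing upright in the holder, 8 mm thick (its y), 40 mm wide (its x), 100 mm tall (its z), 50 g. Grip it across the 40 mm width, well above the middle, so that the fingers stay above the holder and above the catch block.
- packer_thin: The same thin packer, origin at the centre of its foot.
- medium_mid (a point): Centre of the medium packer: a plain grey plastic slab standing upright in the holder, 12 mm thick (its y), 40 mm wide (its x), 100 mm tall (its z), 50 g. Grip it across the 40 mm width, well above the middle, so that the fingers stay above the holder and above the catch block.
- packer_medium: The same medium packer, origin at the centre of its foot.
- thick_mid (a point): Centre of the thick packer: a plain grey plastic slab standing upright in the holder, 16 mm thick (its y), 40 mm wide (its x), 100 mm tall (its z), 50 g. Grip it across the 40 mm width, well above the middle, so that the fingers stay above the holder and above the catch block.
- packer_thick: The same thick packer, origin at the centre of its foot.
- screwdriver: Bystander, not to be disturbed: screwdriver lying on the table, about 200 mm.
- token_pile: Bystander, not to be disturbed: pile of brass tokens, 26 mm across, 16 high; origin at the centre of its underside.
- hinge_leaf: Bystander, not to be disturbed: flat steel hinge leaf, 50 x 70 x 4 mm; origin at the centre of its underside.
- stain_bottle: Bystander, not to be disturbed: white bottle, 56 mm across, 150 high; origin at the centre of its underside.
- scoop_cup: Bystander, not to be disturbed: white plastic cup, 70 mm across, 60 high; origin at the centre of its underside.
- powder_box: Bystander, not to be disturbed: cardboard box 70 x 120 x 90 mm; origin at the centre of its underside.
- filter_frame: Bystander, not to be disturbed: white lint-filter frame, 100 x 140 x 20 mm; origin at the centre of its underside.
Things that resemble listed ones, but are neither listed nor needed, are in the scene too. What is shaped like the packer_thin but blue or pink is not meant.

How it is judged:
By the outcome, as a careful person would: the job done as asked, in the order asked, and still so for the second after the job is handed in, with the robot touching nothing.
It also fails if it takes over 72 s, if anything falls off the work surface, if the arm or the gripper's body presses on something with over 40 N, if the wrist force passes 120 N, or if a joint passes its speed limit or range.

## Working session

There is one attempt and no reset: what is moved stays moved. The work goes in short steps, Python scripts to look and compute and a shell command to move; the robot and the scene stay as the last step left them, time stands still between calls to the robot, and variables do not carry over. Pictures are saved under pics/ and viewed, at most 10 in all, crops included, and the job is handed in when it is done.

```bash
mkdir -p pics; ls; cat > h.py <<'E'
import numpy as np, cv2
from plant import manip
from scipy.spatial.transform import Rotation as Ro
def save(p,n,crop=None,s=1):
    f=p["frame"][:,:,::-1]
    if crop: f=f[crop[1]:crop[3],crop[0]:crop[2]]
    cv2.imwrite("pics/"+n,cv2.resize(f,None,fx=s,fy=s,interpolation=cv2.INTER_CUBIC))
def pose(p,o=None):
    if "R" in p: return p["R"],p["t"]
    T=np.eye(4);T[:3,:3]=Ro.from_rotvec(o["orientation"]).as_matrix();T[:3,3]=o["eef_pos"]
    M=np.linalg.inv(T@p["mount"]);return M[:3,:3],M[:3,3]
def cloud(p,o=None):
    R,t=pose(p,o);K=p["camera_matrix"];d=p["depth"]
    v,u=np.mgrid[:384,:512]
    c=np.stack([(u-K[0,2])/K[0,0]*d,(v-K[1,2])/K[1,1]*d,d],-1)
    w=(c-t)@R; w[d==0]=np.nan; return w
def px(p,X,o=None):
    R,t=pose(p,o);c=p["camera_matrix"]@(R@np.array(X)+t);return (c[:2]/c[2]).round().astype(int)
E
python3 - <<'E'
from h import *
print(manip.get_obs())
for c in("top","side"):
    p=manip.capture(c);save(p,c+"1.png",s=1.5)
    for n in("strike_foot","block","holder","packer_thin","packer_medium","packer_thick"):
        for r in manip.pinpoint(p,n)[:3]: print(c,n,round(r["p"],2),np.round(r["point"],3),px(p,r["point"]))
E
```

```text
pics
{'clock': 0.0, 'qpos': array([-1.31726958e+00,  3.81210545e-01,  1.29825105e+00,  3.25000366e-05,
        1.46359372e+00, -2.15315113e-01]), 'dq': array([ 0.00112499, -0.00072139,  0.00069762, -0.00047635, -0.00013549,
       -0.00039056]), 'tau': array([-1.39787564e-03, -4.37933636e+01, -2.24557918e+01,  7.12477555e-02,
        3.52117361e-02, -9.87864246e-05]), 'eef_pos': array([ 0.24850252, -0.49061627,  0.40413306]), 'orientation': array([-3.05424527e+00, -7.29383323e-01, -6.84767708e-06]), 'contact_force': array([ 0.92699083,  0.37783742, -0.01108756]), 'moment': array([ 0.0319864 , -0.00805707, -0.04206377]), 'grasp_force': 0.0, 'opening': 0.08790553043168615}
top strike_foot 0.67 [0.518 0.192 0.01 ] [190 214]
top block 0.8 [0.519 0.19  0.003] [191 214]
top holder 0.92 [ 0.513 -0.228  0.001] [337 220]
top holder 0.19 [ 0.538 -0.275  0.061] [358 208]
top packer_thin 0.71 [ 0.614 -0.355 -0.003] [379 186]
top packer_thin 0.71 [ 0.399 -0.294  0.   ] [361 261]
top packer_thin 0.62 [ 0.641 -0.252  0.003] [344 176]
top packer_medium 0.6 [ 0.516 -0.232  0.004] [338 219]
top packer_thick 0.6 [ 0.494 -0.194  0.002] [325 226]
side strike_foot 0.6 [0.522 0.186 0.008] [241 243]
side block 0.82 [0.517 0.189 0.001] [242 247]
side block 0.74 [0.477 0.47  0.003] [202 335]
side holder 0.87 [ 0.515 -0.232 -0.001] [296 172]
side packer_thin 0.71 [ 0.637 -0.252  0.001] [263 161]
side packer_thin 0.61 [ 0.616 -0.356  0.002] [279 150]
side packer_medium 0.65 [ 0.516 -0.231  0.059] [297 155]
side packer_thick 0.64 [ 0.492 -0.19   0.004] [299 178]
```

View pics/top1.png

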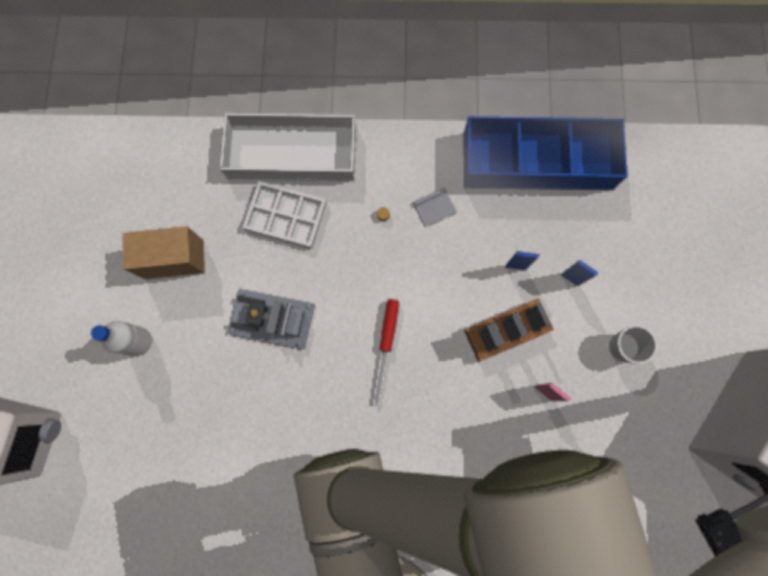

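View pics/side1.png

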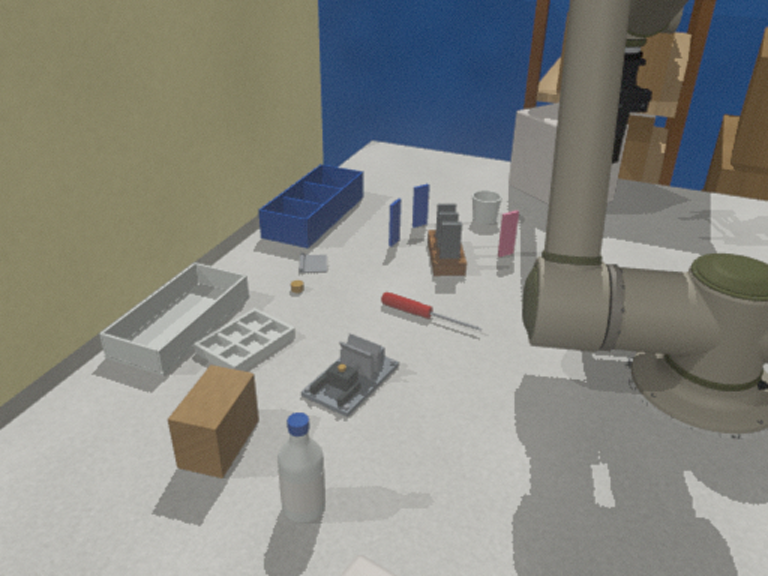

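The grey packers stand in the wooden holder at about (329,222), (341,217), (358,212) (top picture, 512 px scale). The decoys are blue at (347,173) and (386,181), and pink at (368,261). The block is at (181,213), with its sprung side to the left. Next I'll move the wrist camera over the holder.

```bash
python3 -m pendant '{"linear":[[30,30,0],[60,60,0],[100,95,0],[135,130,0],[170,165,0],[205,200,0],[240,235,0],[255,255,0]],"turn":[[0,0,8],[0,0,16],[0,0,24],[0,0,32],[0,0,40],[0,0,48],[0,0,56],[0,0,64]]}' 100
python3 -m pendant '{"linear":[[0,0,-5],[0,0,-10],[0,0,-10],[0,0,-10],[0,0,-10]],"turn":[[0,0,8],[0,0,16],[0,0,23],[0,0,23],[0,0,23]]}'
python3 - <<'E'
from h import *
o=manip.get_obs();p=manip.capture("wrist");save(p,"w1.png",s=1.5);print(o["eef_pos"],o["orientation"],p["mount"].round(3).tolist())
for n in("holder","thin_mid","medium_mid","thick_mid","packer_thin","packer_medium","packer_thick"):
    for r in manip.pinpoint(p,n)[:3]: print(n,round(r["p"],2),np.round(r["point"],3))
w=cloud(p,o);np.save("w1.npy",w)
m=(w[...,2]>.09)&(w[...,2]<.12)
n,l,s,c=cv2.connectedComponentsWithStats(m.astype(np.uint8))
for i in range(1,n):
    if s[i,4]>60:
        P=w[l==i];r=cv2.minAreaRect((P[:,:2]*1000).astype(np.float32));print(s[i],P.mean(0).round(4),r,np.median(P[:,2]), p["frame"][l==i].mean(0).round())
m=(w[...,2]>.022)&(w[...,2]<.036)
n,l,s,c=cv2.connectedComponentsWithStats(m.astype(np.uint8))
for i in range(1,n):
    if s[i,4]>800:
        P=w[l==i];print('mid',s[i],cv2.minAreaRect((P[:,:2]*1000).astype(np.float32)))
E
```

```text
clock: 1.5
eef_pos: [0.5055, -0.233, 0.4047]
orientation: [2.195, 2.247, 0.001]
contact_force: [-1.0, -0.8, -0.0]
opening: 0.0883
grasp_force: 0.0
clock: 2.0
eef_pos: [0.5035, -0.2357, 0.3948]
orientation: [1.719, 2.63, -0.0]
contact_force: [0.7, -0.1, -0.2]
opening: 0.0882
grasp_force: 0.0
[ 0.50347656 -0.2356862   0.39484856] [ 1.71857680e+00  2.62961436e+00 -3.34979501e-05] [[-0.0, -0.959, -0.285, 0.074], [1.0, -0.0, -0.001, -0.001], [0.001, -0.285, 0.959, 0.02], [0.0, 0.0, 0.0, 1.0]]
holder 0.96 [ 0.51  -0.233 -0.003]
thin_mid 0.96 [ 0.531 -0.273  0.055]
thin_mid 0.86 [ 0.619 -0.359  0.051]
thin_mid 0.75 [ 0.398 -0.301  0.054]
medium_mid 0.65 [ 0.513 -0.232  0.054]
thick_mid 0.91 [ 0.495 -0.188  0.055]
packer_thin 0.96 [ 0.64  -0.253  0.003]
packer_thin 0.95 [ 0.396 -0.3    0.004]
packer_thin 0.8 [ 0.617 -0.358 -0.001]
packer_medium 0.77 [ 0.512 -0.23   0.003]
packer_thick 0.71 [ 0.49  -0.191  0.007]
[244 131  41  18 718] [ 0.4919 -0.1896  0.1042] ((492.0039978027344, -189.96878051757812), (39.62933349609375, 15.884346961975098), 23.93297576904297) 0.1046538775851941 [103. 105. 1
[... 366 characters left out ...]
9. 113. 129.]
[246 217  37  12 419] [ 0.5283 -0.2709  0.1016] ((528.5594482421875, -271.97705078125), (39.285770416259766, 8.150611877441406), 23.81498908996582) 0.10402457638540695 [94. 95. 97.]
[361 224  13  14 106] [ 0.637  -0.2344  0.0973] ((637.9815673828125, -235.2509765625), (10.612479209899902, 8.275619506835938), 83.24922943115234) 0.09882588303569306 [ 75.  87. 126.]
[285 307  23  10 132] [ 0.6081 -0.3623  0.0987] ((610.3721923828125, -359.820068359375), (26.79047393798828, 7.7972822189331055), 52.751590728759766) 0.09944283829830178 [ 70.  87. 138.]
mid [ 236  109   55  115 2922] ((511.1502685546875, -230.7222137451172), (66.06919860839844, 149.84068298339844), 24.082380294799805)
```

View pics/w1.png

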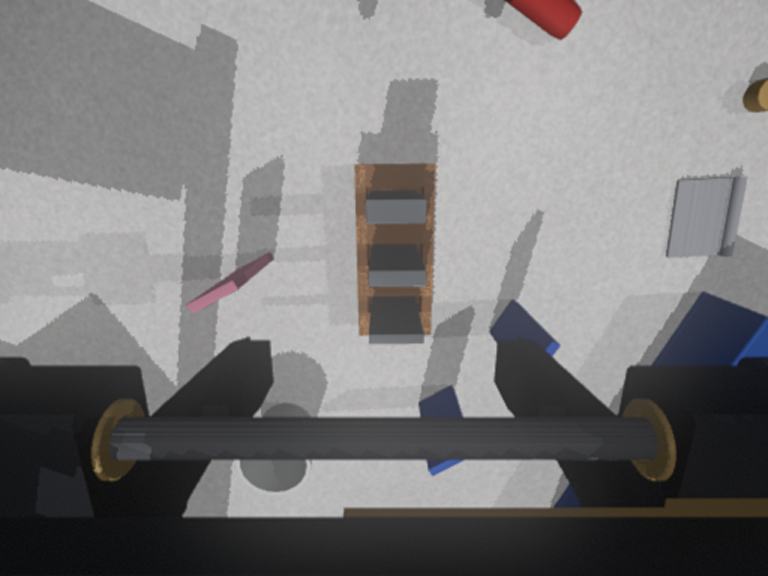

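The wrist view shows the three grey packers in the holder: thick at (267,140), medium at (265,183), thin at (265,223) in raw pixels. The measured thicknesses of 16, 12 and 8 mm confirm which is which. I'll grasp the thin one.

```bash
python3 -m pendant '{"linear":[[15,-20,-20],[25,-36,-50],[25,-36,-90],[25,-36,-125],[25,-36,-150],[25,-36,-162],[25,-36,-162],[25,-36,-162]],"turn":[[0,0,0.3],[0,0,0.3],[0,0,0.3],[0,0,0.3],[0,0,0.3],[0,0,0.3],[0,0,0.3],[0,0,0.3]]}' 100
```

```text
clock: 3.2
eef_pos: [0.5288, -0.2719, 0.2339]
orientation: [1.706, 2.636, -0.0]
contact_force: [-0.6, -0.3, 1.0]
opening: 0.0881
grasp_force: 0.0
```

```bash
python3 -m pendant '{"linear":[[0,0,-2],[0,0,-2],[0,0,-2],[0,0,-2],[0,0,-2],[0,0,-2],[0,0,-2],[0,0,-2]],"turn":[[0,0,0],[0,0,0],[0,0,0],[0,0,0],[0,0,0],[0,0,0],[0,0,0],[0,0,0]]}' 45 25
python3 -m pendant '{"linear":[[0,0,0],[0,0,0],[0,0,20],[0,0,60],[0,0,110],[0,0,150],[0,0,180],[0,0,180]],"turn":[[0,0,0],[0,0,0],[0,0,0],[0,0,0],[0,0,0],[0,0,0],[0,0,0],[0,0,0]]}' 40
```

```text
clock: 4.0
eef_pos: [0.5285, -0.2717, 0.2308]
orientation: [1.707, 2.637, -0.0]
contact_force: [0.4, 0.1, -0.3]
opening: 0.0398
grasp_force: 12.8
clock: 4.8
eef_pos: [0.5284, -0.2715, 0.4151]
orientation: [1.703, 2.631, -0.001]
contact_force: [-0.5, -1.1, 0.7]
opening: 0.0397
grasp_force: 25.0
```

```bash
python3 -m pendant '{"linear":[[0,40,0],[0,85,0],[0,130,0],[0,175,0],[0,225,0],[0,275,0],[-10,320,0],[-10,365,0]],"turn":[[0,0,-4],[0,0,-8],[0,0,-12],[0,0,-16],[0,0,-20],[0,0,-24],[0,0,-28],[0,0,-32]]}'
python3 -m pendant '{"linear":[[-5,25,0],[-5,35,0],[-5,35,0],[-5,35,0],[-5,35,0]],"turn":[[0,0,-4],[0,0,-4],[0,0,-4],[0,0,-4],[0,0,-4]]}'
python3 - <<'E'
from h import *
o=manip.get_obs();p=manip.capture("wrist");save(p,"w2.png",s=1.5)
for n in("strike_foot","block"):
    for r in manip.pinpoint(p,n)[:2]: print(n,round(r["p"],2),np.round(r["point"],3))
w=cloud(p,o);np.save("w2.npy",w)
for n in("thin_mid",):
  for r in manip.masks_of(p,n)[:2]: P=w[r["mask"]]; print(n,r["p"],np.nanmedian(P,0),r["mask"].sum())
# block footprint & lips
ok=(abs(w[...,0]-.52)<.1)&(abs(w[...,1]-.19)<.12)
for lo,hi in((.004,.016),(.004,.08),(.05,.066),(.035,.08)):
    m=(ok&(w[...,2]>lo)&(w[...,2]<hi)).astype(np.uint8)
    n,l,s,c=cv2.connectedComponentsWithStats(m)
    for i in range(1,n):
        if s[i,4]>150:
            P=w[l==i];print(lo,hi,s[i],P.mean(0).round(4),cv2.minAreaRect((P[:,:2]*1000).astype(np.float32)),P[:,2].max())
E
```

```text
clock: 5.6
eef_pos: [0.5174, 0.0952, 0.4097]
orientation: [-2.37, -2.06, 0.003]
contact_force: [0.7, -0.6, 0.2]
opening: 0.0397
grasp_force: 25.0
clock: 6.1
eef_pos: [0.5139, 0.1271, 0.4105]
orientation: [-2.44, -1.979, 0.001]
contact_force: [0.6, -0.1, -0.4]
opening: 0.0396
grasp_force: 25.0
strike_foot 0.88 [0.52  0.192 0.01 ]
strike_foot 0.69 [ 0.735  0.007 -0.001]
block 0.6 [0.521 0.189 0.003]
thin_mid 0.89 [0.51362688 0.12928465 0.25501448] 5019
0.004 0.016 [ 212   31   72  122 4711] [0.5264 0.2271 0.0098] ((524.2698364257812, 219.6796875), (150.29078674316406, 89.09799194335938), 79.82788848876953) 0.01593317324704671
0.004 0.08 [ 212   31   72  122 8099] [0.5257 0.2236 0.0224] ((524.2698364257812, 219.6796875), (150.29078674316406, 89.09799194335938), 79.82788848876953) 0.061180830744660665
0.05 0.066 [224 101  52   9 365] [0.5226 0.2075 0.0565] ((522.7948608398438, 207.37722778320312), (8.167706489562988, 59.87779998779297), 80.0376968383789) 0.061180830744660665
0.05 0.066 [225 122  51   8 350] [0.5187 0.1838 0.0564] ((518.4705200195312, 183.8510284423828), (7.878973007202148, 59.72061538696289), 78.23258972167969) 0.06073500692028296
0.035 0.08 [231  58  36  29 945] [0.5295 0.2441 0.0394] ((529.276611328125, 244.0284423828125), (30.60997200012207, 41.916099548339844), 79.93268585205078) 0.04715071137668189
0.035 0.08 [224 101  52  11 476] [0.5224 0.2063 0.0543] ((522.5910034179688, 206.2095184326172), (10.512677192687988, 59.883811950683594), 79.85426330566406) 0.061180830744660665
0.035 0.08 [ 225  119   51   27 1099] [0.5173 0.176  0.0456] ((516.81005859375, 174.40167236328125), (32.03375244140625, 59.84427261352539), 79.82882690429688) 0.06073500692028296
```

View pics/w2.png

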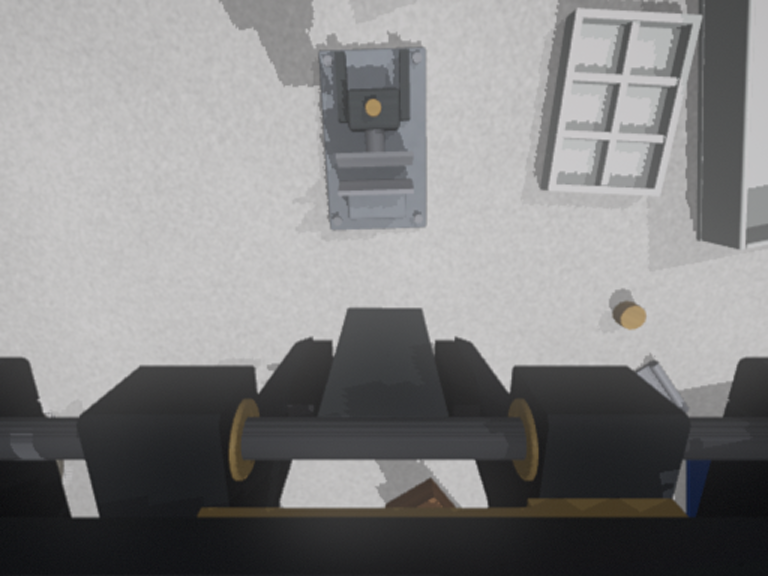

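The wrist view shows the block at (248,90) raw pixels, with its two lips at rows ~105 and ~124 and the gap between them. The thin packer hangs upright in the fingers. Now I'll measure the gap profile and the packer's pose.

```bash
python3 - <<'E'
from h import *
w=np.load("w2.npy").reshape(-1,3)
a=np.radians(-10.17);x=np.array([np.cos(a),np.sin(a)]);y=np.array([-x[1],x[0]])
c=np.array([.5205,.192]);L=(w[:,:2]-c)
lx=L@x*1000;ly=L@y*1000;z=w[:,2]*1000
k=(abs(lx)<26)&(abs(ly)<40)&(z>3)&(z<80)
for b in range(-20,36):
    q=k&(ly>=b)&(ly<b+1)
    if q.sum()>2: print(b,q.sum(),np.percentile(z[q],[5,50,95]).round(1))
m=(abs(lx)<45)&(abs(ly-15)<14)&(z>50)&(z<66)
print("xmid lips",lx[m].min(),lx[m].max())
# packer lower end
o=manip.get_obs();T=Ro.from_rotvec(o["orientation"]).as_matrix();t=(w-o["eef_pos"])@T*1000
k=(abs(t[:,0])<15)&(abs(t[:,1])<23)&(t[:,2]>180)&(t[:,2]<235)
for lo in range(180,235,5):
    q=k&(t[:,2]>=lo)&(t[:,2]<lo+5)
    if q.sum()>5: print(lo,q.sum(),np.percentile(t[q],[2,50,98],axis=0).round(1)[:,:2].tolist())
print(T[:,2], "tooly yaw",np.degrees(np.arctan2(T[1,1],T[0,1])))
E
```

```text
-20 30 [37.9 39.8 40.9]
-19 29 [38.5 39.6 40.5]
-18 33 [38.4 39.6 40.7]
-17 34 [38.1 39.4 41.1]
-16 32 [37.8 39.5 40.8]
-15 32 [38.3 39.6 40.8]
-14 12 [38.6 39.7 40.2]
-13 12 [56.9 57.6 58.6]
-12 38 [57.1 58.3 59.3]
-11 38 [57.1 58.7 59.7]
-10 38 [58.1 59.2 60.5]
-9 43 [56.9 58.2 59.8]
-8 38 [54.8 56.3 57.4]
-7 43 [52.9 54.2 55.7]
-6 39 [49.9 51.7 54.1]
-5 38 [47.9 49.9 51.8]
-4 37 [46.2 47.9 49.4]
-3 52 [22.5 44.8 47.1]
-2 52 [ 8.9 10.6 41.5]
-1 31 [ 8.3  9.8 11.2]
0 25 [ 8.3  9.6 11.1]
1 32 [ 8.6 10.  11.1]
2 32 [ 8.   9.8 11.3]
3 30 [ 8.8  9.7 10.9]
4 28 [ 8.7  9.6 10.9]
5 28 [ 8.8  9.8 11.2]
6 31 [ 9.   9.8 10.4]
7 32 [ 8.5  9.6 10.3]
8 30 [ 7.8 10.  10.8]
9 35 [ 9.3 45.  47.1]
10 35 [45.5 46.9 49. ]
11 37 [47.3 48.9 50.9]
12 41 [50.3 51.9 53. ]
13 41 [52.3 53.9 55.6]
14 42 [55.  56.2 57.7]
15 44 [56.9 58.5 60.3]
16 41 [58.1 59.2 60.4]
17 43 [57.4 58.8 59.8]
18 37 [56.2 58.2 59.4]
19 19 [56.7 57.4 58.5]
21 40 [ 8.9 10.2 33.2]
22 31 [ 8.  10.5 34.1]
23 28 [ 8.6 11.5 33.4]
24 29 [ 8.5 10.3 34.1]
25 32 [ 8.1 10.2 32.2]
26 39 [ 8.6 10.6 34.1]
27 33 [ 8.7 10.3 33.7]
28 25 [ 9.1 10.7 33.1]
29 33 [ 8.4 10.2 33.5]
30 39 [ 8.7 10.2 33.9]
31 35 [ 8.8  9.8 33.5]
32 24 [ 9.  10.  32.3]
33 29 [ 8.6 11.2 33.9]
34 30 [ 8.9  9.9 33.8]
35 39 [ 8.7 10.3 33.8]
xmid lips -30.39292801157519 29.491618383515423
180 202 [[1.2, -19.2], [1.6, -0.2], [2.2, 18.4]]
185 170 [[1.0, -19.1], [1.6, 0.1], [2.1, 18.2]]
190 168 [[1.1, -19.0], [1.6, -0.2], [2.1, 18.7]]
195 142 [[1.1, -19.1], [1.6, -0.9], [2.0, 18.8]]
200 150 [[1.1, -18.7], [1.5, 0.5], [2.1, 18.6]]
205 129 [[1.1, -19.4], [1.7, -1.7], [2.1, 18.4]]
210 133 [[1.2, -18.9], [1.6, 1.3], [2.0, 18.9]]
215 107 [[1.3, -18.7], [1.6, -0.2], [2.0, 18.3]]
220 102 [[1.2, -18.9], [1.6, 0.6], [2.0, 18.8]]
[-2.09040871e-05 -3.91070522e-05 -9.99999999e-01] tooly yaw -11.889312978685972
```

```bash
python3 -m pendant '{"linear":[[3,30,0],[7,60,-20],[7,69,-60],[7,69,-95],[7,69,-107],[7,69,-107],[7,69,-107]],"turn":[[0,0,1.7],[0,0,1.7],[0,0,1.7],[0,0,1.7],[0,0,1.7],[0,0,1.7],[0,0,1.7]]}'
cat > gap.py <<'E'
from h import *
import sys
th=float(sys.argv[1])
o=manip.get_obs();p=manip.capture("wrist");save(p,sys.argv[2],s=1.5)
w=cloud(p,o).reshape(-1,3);T=Ro.from_rotvec(o["orientation"]).as_matrix();t=(w-o["eef_pos"])@T*1000
print("tcp",o["eef_pos"].round(4),"tool yaw",np.degrees(np.arctan2(T[1,1],T[0,1])).round(2),"F",o["contact_force"].round(1))
a=np.radians(-10.17);x=np.array([np.cos(a),np.sin(a)]);y=np.array([-x[1],x[0]])
L=(w[:,:2]-o["eef_pos"][:2])*1000;lx=L@x;ly=L@y;z=w[:,2]*1000
k=(t[:,2]>175)&(t[:,2]<222)&(abs(t[:,0])<14)&(abs(t[:,1])<17)&(z>62)
print("packer face ly",np.percentile(ly[k],[10,50,90]).round(2),"n",k.sum())
k2=(t[:,2]>175)&(t[:,2]<222)&(abs(t[:,0])<14)&(abs(t[:,1])<30)&(z>62)
print("packer lx range",np.percentile(lx[k2],[1,99]).round(1)); pf=np.median(ly[k])
print("fit yaw",np.degrees(np.polyfit(lx[k],ly[k],1)[0]).round(2),"tilt(mm/mm z)",np.polyfit(z[k],ly[k],1)[0].round(4))
for nm,s,r in(("strike",-1,(-22,pf-4)),("catch",1,(pf-4,24))):
    q=(abs(lx)<29)&(ly>r[0])&(ly<r[1])&(z>46)&(z<57.5)
    f=ly[q]-s*(z[q]-44)*.4466   # face position implied by each flare point
    h,e=np.histogram(f,np.arange(-20,24,.5));i=h.argmax();g=abs(f-e[i]-.25)<1
    print(nm,"face ly",np.median(f[g]).round(2),"n",g.sum(),"yaw",np.degrees(np.polyfit(lx[q][g],f[g],1)[0]).round(2),"lx",np.percentile(lx[q][g],[0.5,99.5]).round(1))
print("packer centre ly",round(pf-th/2,2))
E
python3 gap.py 8 w3.png
```

```text
clock: 7.0
eef_pos: [0.521, 0.197, 0.3053]
orientation: [2.409, 2.015, 0.003]
contact_force: [0.5, 0.5, -0.7]
opening: 0.04
grasp_force: 25.0
tcp [0.521  0.197  0.3053] tool yaw -10.17 F [ 0.5  0.5 -0.7]
packer face ly [2.04 2.36 2.68] n 1238
packer lx range [-19.4  19.3]
fit yaw -0.12 tilt(mm/mm z) -0.0018
strike face ly -6.89 n 196 yaw 0.08 lx [-28.7  28.9]
catch face ly 3.93 n 129 yaw 0.01 lx [-28.8  28.3]
packer centre ly -1.64
```

View pics/w3.png

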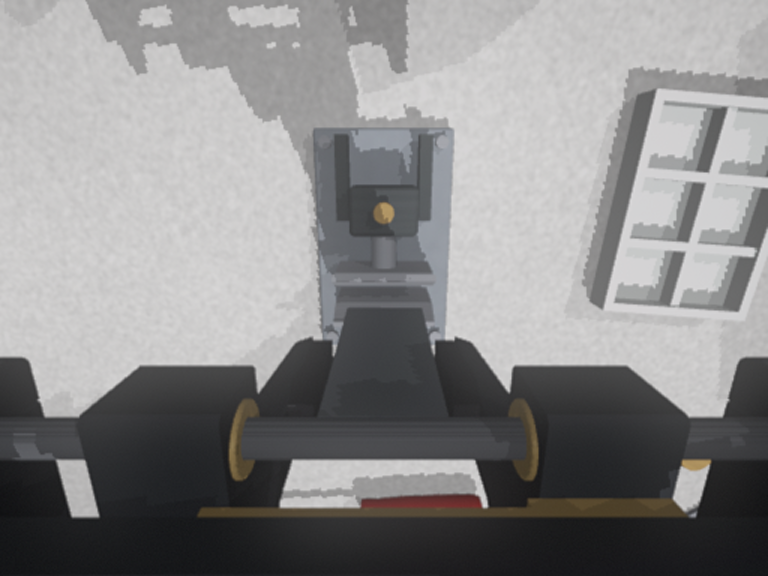

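The view shows the packer above the lips, with the catch lip at row ~178 and the strike lip at row ~193. The packer is centred to within 0.2 mm, and the gap reads about 10.8 mm. Lowering now.

```bash
python3 -m pendant '{"linear":[[0,0.2,-8],[0,0.2,-16],[0,0.2,-23],[0,0.2,-30],[0,0.2,-36],[0,0.2,-42],[0,0.2,-42]],"turn":[[0,0,0],[0,0,0],[0,0,0],[0,0,0],[0,0,0],[0,0,0],[0,0,0]]}'
```

```text
clock: 7.75
eef_pos: [0.5204, 0.1975, 0.2609]
orientation: [-2.408, -2.016, 0.002]
contact_force: [1.2, 0.2, 0.2]
opening: 0.0395
grasp_force: 25.0
```

```bash
python3 -m pendant '{"linear":[[0,0,-6],[0,0,-12],[0,0,-17],[0,0,-21],[0,0,-23],[0,0,-24],[0,0,-24.5],[0,0,-24.5]],"turn":[[0,0,0],[0,0,0],[0,0,0],[0,0,0],[0,0,0],[0,0,0],[0,0,0],[0,0,0]]}'
```

```text
clock: 8.55
eef_pos: [0.5205, 0.1975, 0.2373]
orientation: [2.409, 2.016, 0.0]
contact_force: [-0.6, 0.3, -0.1]
opening: 0.04
grasp_force: 25.0
```

Measured z noise is about 1 mm, so I'll press down until the foot makes contact.

```bash
python3 -m pendant '{"linear":[[0,0,-0.7],[0,0,-1.4],[0,0,-2],[0,0,-2]],"turn":[[0,0,0],[0,0,0],[0,0,0],[0,0,0]]}'; python3 -c "
from plant import manip
o=manip.get_obs();print(o['eef_pos'],o['contact_force'])"
```

```text
clock: 8.95
eef_pos: [0.5205, 0.1976, 0.2357]
orientation: [2.409, 2.016, 0.001]
contact_force: [-0.9, -0.3, 3.7]
opening: 0.0394
grasp_force: 25.0
[0.52052817 0.19757811 0.23568108] [-0.91968731 -0.30362388  3.6812079 ]
```

The thin packer is fully home at z = 0.2357 m. It slid freely, so it doesn't bind, and it goes back to the holder.

```bash
python3 -m pendant '{"linear":[[0,0,8],[0,0,20],[0,0,35],[0,0,55],[0,0,85],[0,0,125],[0,0,160],[0,0,174]],"turn":[[0,0,0],[0,0,0],[0,0,0],[0,0,0],[0,0,0],[0,0,0],[0,0,0],[0,0,0]]}'
python3 -m pendant '{"linear":[[0,-40,0],[0,-85,0],[0,-135,0],[0,-185,0],[0,-235,0],[0,-285,0],[0,-335,0],[4,-385,0]],"turn":[[0,0,4.3],[0,0,8.6],[0,0,12.9],[0,0,17.2],[0,0,21.5],[0,0,25.8],[0,0,30],[0,0,34.3]]}'
python3 -m pendant '{"linear":[[2,-40,0],[4,-75,0],[4,-84,0],[4,-84,0]],"turn":[[0,0,0],[0,0,0],[0,0,0],[0,0,0]]}'
```

```text
clock: 9.75
eef_pos: [0.52, 0.1976, 0.4139]
orientation: [2.406, 2.014, 0.009]
contact_force: [0.2, -0.3, -1.1]
opening: 0.0397
grasp_force: 25.0
clock: 10.55
eef_pos: [0.5237, -0.1892, 0.4105]
orientation: [1.703, 2.639, 0.0]
contact_force: [1.3, 0.4, -1.3]
opening: 0.0396
grasp_force: 25.0
clock: 10.95
eef_pos: [0.5282, -0.2721, 0.4095]
orientation: [1.71, 2.636, 0.0]
contact_force: [-0.5, 0.8, -0.7]
opening: 0.0395
grasp_force: 25.0
```

```bash
python3 -m pendant '{"linear":[[0,0,-40],[0,0,-85],[0,0,-125],[0,0,-145],[0,0,-158],[0,0,-168],[0,0,-175],[0,0,-178]],"turn":[[0,0,0],[0,0,0],[0,0,0],[0,0,0],[0,0,0],[0,0,0],[0,0,0],[0,0,0]]}'
python3 -m pendant '{"linear":[[0,0,-0.5],[0,0,-1],[0,0,-1]],"turn":[[0,0,0],[0,0,0],[0,0,0]]}'
```

```text
clock: 11.75
eef_pos: [0.5286, -0.2711, 0.2315]
orientation: [1.707, 2.637, -0.0]
contact_force: [-0.0, 0.4, -1.2]
opening: 0.0399
grasp_force: 25.0
clock: 12.05
eef_pos: [0.5286, -0.2714, 0.2308]
orientation: [1.707, 2.636, -0.0]
contact_force: [-0.1, 0.6, -0.0]
opening: 0.0396
grasp_force: 25.0
```

```bash
python3 -m pendant '{"linear":[[0,0,0],[0,0,0],[0,0,0],[0,0,0],[0,0,0],[0,0,10],[0,0,35],[0,0,60]],"turn":[[0,0,0],[0,0,0],[0,0,0],[0,0,0],[0,0,0],[0,0,0],[0,0,0],[0,0,0]]}' 100
python3 -m pendant '{"linear":[[-8,20,0],[-17,41,0],[-17,41,-20],[-17,41,-40],[-17,41,-55],[-17,41,-60],[-17,41,-60]],"turn":[[0,0,0],[0,0,0],[0,0,0],[0,0,0],[0,0,0],[0,0,0],[0,0,0]]}'
python3 -c "
from h import *
p=manip.capture('side');save(p,'s2.png',(230,100,370,210),4)"
```

```text
clock: 12.85
eef_pos: [0.5284, -0.2713, 0.2914]
orientation: [-1.707, -2.637, -0.0]
contact_force: [-0.1, 0.1, 0.5]
opening: 0.0881
grasp_force: 0.0
clock: 13.55
eef_pos: [0.5115, -0.2303, 0.2304]
orientation: [-1.707, -2.637, -0.0]
contact_force: [0.1, 0.3, -0.6]
opening: 0.0879
grasp_force: 0.0
```

View pics/s2.png

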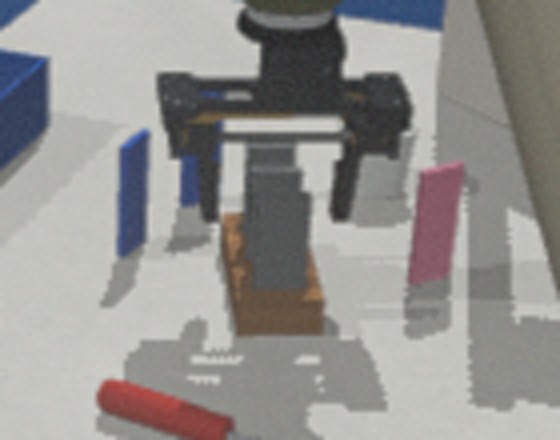

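The crop shows all three grey packers standing in the holder and the open fingers straddling the medium one. The blue and pink decoys are undisturbed. I'll grip the medium packer, lift it and carry it over.

```bash
python3 -m pendant '{"linear":[[0,0,0],[0,0,0],[0,0,0],[0,0,0],[0,0,0],[0,0,0],[0,0,0],[0,0,0]],"turn":[[0,0,0],[0,0,0],[0,0,0],[0,0,0],[0,0,0],[0,0,0],[0,0,0],[0,0,0]]}' 40 30
python3 -m pendant '{"linear":[[0,0,0],[0,0,0],[0,0,20],[0,0,60],[0,0,110],[0,0,150],[0,0,180],[0,0,180]],"turn":[[0,0,0],[0,0,0],[0,0,0],[0,0,0],[0,0,0],[0,0,0],[0,0,0],[0,0,0]]}'
python3 -m pendant '{"linear":[[0,40,0],[0,85,0],[0,130,0],[0,175,0],[0,225,0],[0,275,0],[3,320,0],[6,365,0]],"turn":[[0,0,-4.3],[0,0,-8.6],[0,0,-12.9],[0,0,-17.2],[0,0,-21.5],[0,0,-25.8],[0,0,-30],[0,0,-34.3]]}'
python3 -m pendant '{"linear":[[3,40,-25],[4,63,-65],[4,63,-95],[4,63,-105],[4,63,-105],[4,63,-105]],"turn":[[0,0,0],[0,0,0],[0,0,0],[0,0,0],[0,0,0],[0,0,0]]}'
python3 gap.py 12 w4.png
```

```text
clock: 14.4
eef_pos: [0.5115, -0.2303, 0.2303]
orientation: [1.707, 2.637, -0.0]
contact_force: [-0.0, 0.2, 1.5]
opening: 0.0393
grasp_force: 30.0
clock: 15.2
eef_pos: [0.5114, -0.2301, 0.4144]
orientation: [1.703, 2.631, -0.001]
contact_force: [0.4, 0.2, -0.1]
opening: 0.0392
grasp_force: 30.0
clock: 16.0
eef_pos: [0.5171, 0.1367, 0.4091]
orientation: [-2.411, -2.012, 0.002]
contact_force: [1.9, -1.1, -1.1]
opening: 0.0396
grasp_force: 30.0
clock: 16.6
eef_pos: [0.5219, 0.1972, 0.3063]
orientation: [2.409, 2.015, 0.002]
contact_force: [-0.5, 0.4, 0.3]
opening: 0.0395
grasp_force: 30.0
tcp [0.5219 0.1972 0.3063] tool yaw -10.19 F [-0.5  0.4  0.3]
packer face ly [4.28 4.59 4.89] n 1225
packer lx range [-19.9  18.8]
fit yaw -0.12 tilt(mm/mm z) -0.0016
strike face ly -7.32 n 100 yaw 0.08 lx [-28.9  29. ]
catch face ly 3.6 n 127 yaw -0.01 lx [-28.5  28.2]
packer centre ly -1.41
```

The gap again reads 10.9 mm, so the 12 mm packer should bind. I'll bias it 0.5 mm toward the catch and lower it in stages.

```bash
python3 -m pendant '{"linear":[[0.1,0.5,-8],[0.1,0.5,-16],[0.1,0.5,-23],[0.1,0.5,-28],[0.1,0.5,-30],[0.1,0.5,-30]],"turn":[[0,0,0],[0,0,0],[0,0,0],[0,0,0],[0,0,0],[0,0,0]]}'
python3 -m pendant '{"linear":[[0,0,-2],[0,0,-4],[0,0,-6],[0,0,-8],[0,0,-10],[0,0,-10]],"turn":[[0,0,0],[0,0,0],[0,0,0],[0,0,0],[0,0,0],[0,0,0]]}'
```

```text
clock: 17.25
eef_pos: [0.5216, 0.1982, 0.2749]
orientation: [-2.409, -2.016, 0.001]
contact_force: [-0.3, -1.0, -1.0]
opening: 0.0398
grasp_force: 30.0
clock: 17.85
eef_pos: [0.5217, 0.1981, 0.2652]
orientation: [2.409, 2.016, 0.0]
contact_force: [1.1, -3.0, 2.3]
opening: 0.0396
grasp_force: 30.0
```

```bash
python3 -m pendant '{"linear":[[0,0,-3],[0,0,-6],[0,0,-9],[0,0,-12],[0,0,-12]],"turn":[[0,0,0],[0,0,0],[0,0,0],[0,0,0],[0,0,0]]}'
python3 -m pendant '{"linear":[[0,0,-4],[0,0,-8],[0,0,-12],[0,0,-15],[0,0,-17],[0,0,-17]],"turn":[[0,0,0],[0,0,0],[0,0,0],[0,0,0],[0,0,0],[0,0,0]]}'
```

```text
clock: 18.35
eef_pos: [0.5215, 0.1981, 0.2525]
orientation: [-2.409, -2.016, 0.002]
contact_force: [0.9, -3.8, -2.1]
opening: 0.0396
grasp_force: 30.0
clock: 18.95
eef_pos: [0.5215, 0.1981, 0.2355]
orientation: [-2.409, -2.016, 0.002]
contact_force: [-0.3, -5.1, -1.0]
opening: 0.04
grasp_force: 30.0
```

```bash
python3 -m pendant '{"linear":[[0,0,-0.5],[0,0,-1]],"turn":[[0,0,0],[0,0,0]]}'
python3 -m pendant '{"linear":[[0,0,-0.5],[0,0,-1]],"turn":[[0,0,0],[0,0,0]]}'
```

```text
clock: 19.15
eef_pos: [0.5215, 0.1981, 0.2352]
orientation: [-2.409, -2.016, 0.001]
contact_force: [-3.2, -5.8, 10.4]
opening: 0.0395
grasp_force: 30.0
clock: 19.35
eef_pos: [0.5214, 0.1982, 0.2352]
orientation: [2.409, 2.016, 0.0]
contact_force: [-6.3, -5.1, 18.2]
opening: 0.04
grasp_force: 30.0
```

```bash
python3 -m pendant '{"linear":[[0,0,2],[0,0,2]],"turn":[[0,0,0],[0,0,0]]}'
python3 gap.py 12 w5.png
python3 - <<'E'
import numpy as np
a=np.radians(-10.17);y=np.array([-np.sin(a),np.cos(a)])
for t,c in(((521.0,197.0),3.93),((521.9,197.2),3.6)): print(y@np.array(t)+c)
from plant import manip
print("now tcp",y@manip.get_obs()["eef_pos"][:2]*1000)
E
```

```text
clock: 19.55
eef_pos: [0.5214, 0.1981, 0.2358]
orientation: [-2.409, -2.016, 0.002]
contact_force: [-0.8, -5.3, 2.8]
opening: 0.0394
grasp_force: 30.0
tcp [0.5214 0.1981 0.2358] tool yaw -10.14 F [-0.8 -5.3  2.8]
289.82742776639157
289.85319785848105
now tcp 287.0412402270251Traceback (most recent call last):
  File "gap.py", line 10, in <module>
    print("packer face ly",np.percentile(ly[k],[10,50,90]).round(2),"n",k.sum())
                           ~~~~~~~~~~~~~^^^^^^^^^^^^^^^^^^
    return _quantile_unchecked(
        a, q, axis, out, overwrite_input, method, keepdims, weights)
    return _ureduce(a,
                    func=_quantile_ureduce_func,
    ...<5 lines>...
                    overwrite_input=overwrite_input,
                    method=method)
    r = func(a, **kwargs)
    result = _quantile(arr,
                       quantiles=q,
    ...<2 lines>...
                       out=out,
                       weights=wgt)
    slices_having_nans = np.isnan(arr[-1, ...])
                                  ~~~^^^^^^^^^
IndexError: index -1 is out of bounds for axis 0 with size 0
```

View pics/w5.png

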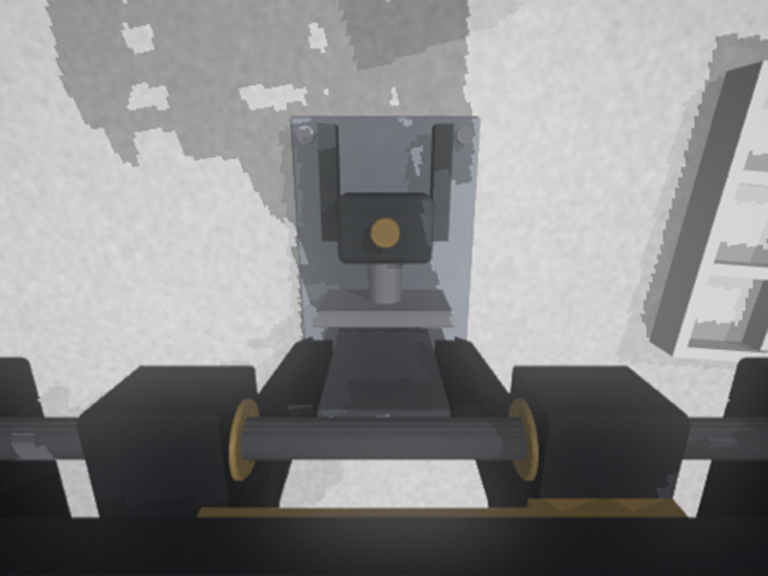

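The view shows the medium packer down in the gap, with the catch lip at row ~205 lying against it. I'll release, back straight off, and measure how far the catch has moved from the hover pose.

```bash
python3 -m pendant '{"linear":[[0,-0.3,0],[0,-0.3,0],[0,-0.3,0],[0,-0.3,0],[0,-0.3,0],[0,-0.3,0],[0,-0.3,25],[0,-0.3,70]],"turn":[[0,0,0],[0,0,0],[0,0,0],[0,0,0],[0,0,0],[0,0,0],[0,0,0],[0,0,0]]}' 100
python3 -m pendant '{"linear":[[0,0,10],[0,0,40],[0,0,80],[0,0,100],[0,0,100],[0,0,100]],"turn":[[0,0,0],[0,0,0],[0,0,0],[0,0,0],[0,0,0],[0,0,0]]}'
python3 - <<'E'
from h import *
a=np.radians(-10.17);x=np.array([np.cos(a),np.sin(a)]);y=np.array([-x[1],x[0]])
o=manip.get_obs();p=manip.capture("wrist");save(p,"w6.png",s=1.5)
def prof(w,n):
    w=w.reshape(-1,3);lx=(w[:,:2]*1000)@x;ly=(w[:,:2]*1000)@y;z=w[:,2]*1000
    c=np.array([520.7,195.5]);lx-=c@x;ly-=c@y
    k=(abs(lx)<29)&(z>52)&(z<63)
    print(n,"catch lip mm",np.percentile(ly[k&(ly>3)&(ly<22)],[2,50,98]).round(2),"strike lip",np.percentile(ly[k&(ly<-3)&(ly>-22)],[2,50,98]).round(2))
    k=(abs(lx)<19)&(abs(ly)<20)&(z>100)&(z<125)
    if k.any(): print("packer top z",np.median(z[k]).round(1),"ly",np.percentile(ly[k],[2,98]).round(1),"lx",np.percentile(lx[k],[2,98]).round(1))
    k=(abs(lx)<60)&(abs(ly)<140)&(z>6)&(z<14); print("base ly",np.percentile(ly[k],[.5,99.5]).round(1))
    k=(abs(lx)<15)&(abs(ly-50)<30)&(z>36)&(z<50); print("spring box ly",np.percentile(ly[k],[1,50,99]).round(1))
prof(np.load("w2.npy"),"before");prof(cloud(p,o),"now");print(o["eef_pos"])
E
```

```text
clock: 20.4
eef_pos: [0.5213, 0.1978, 0.3047]
orientation: [-2.407, -2.014, 0.008]
contact_force: [0.2, 0.3, 0.5]
opening: 0.088
grasp_force: 0.0
clock: 21.0
eef_pos: [0.5214, 0.1979, 0.4051]
orientation: [-2.409, -2.016, 0.002]
contact_force: [-0.0, 1.3, -1.3]
opening: 0.0884
grasp_force: 0.0
before catch lip mm [ 9.05 12.46 15.87] strike lip [-15.69 -12.29  -9.14]
base ly [-49.6  98.9]
spring box ly [34.9 49.5 64.1]
now catch lip mm [ 6.42 12.83 16.48] strike lip [-15.15 -11.59  -8.81]
packer top z 110.1 ly [-5.1  6.8] lx [-18.1  18.4]
base ly [-50.3  99.4]
spring box ly [35.7 49.9 63.9]
[0.52143437 0.19789828 0.40511138]
```

View pics/w6.png

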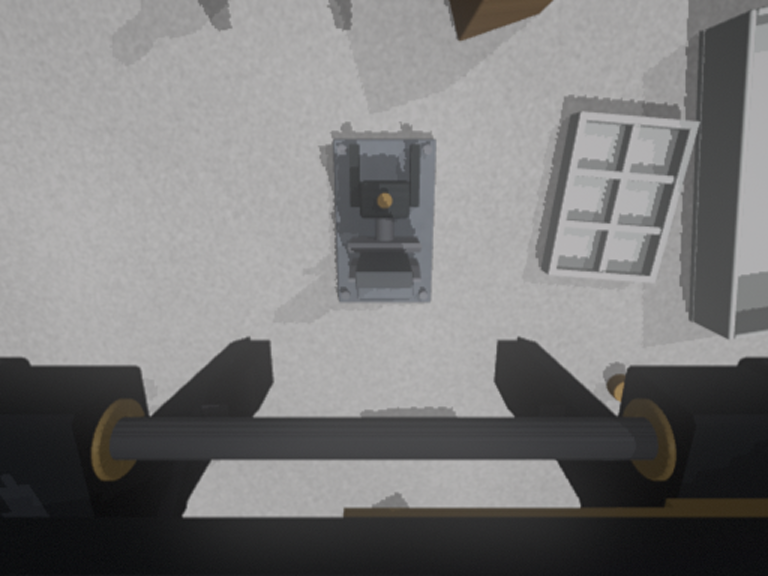

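The packer stands upright with its top at z = 110 mm, which is fully home. The image can't settle the roughly 1 mm catch displacement, so I'll regrip and tug gently to feel the drag.

```bash
python3 -m pendant '{"linear":[[0,0,-40],[0,0,-85],[0,0,-120],[0,0,-145],[0,0,-160],[0,0,-169],[0,0,-169],[0,0,-169]],"turn":[[0,0,0],[0,0,0],[0,0,0],[0,0,0],[0,0,0],[0,0,0],[0,0,0],[0,0,0]]}'
python3 -m pendant '{"linear":[[0,0,0],[0,0,0],[0,0,0],[0,0,0],[0,0,0],[0,0,0],[0,0,0],[0,0,0]],"turn":[[0,0,0],[0,0,0],[0,0,0],[0,0,0],[0,0,0],[0,0,0],[0,0,0],[0,0,0]]}' 40 30
for i in 1 2 3; do python3 -m pendant '{"linear":[[0,0,1],[0,0,2]],"turn":[[0,0,0],[0,0,0]]}' | grep -E "eef|contact"; done
```

```text
clock: 21.85
eef_pos: [0.5217, 0.1979, 0.2374]
orientation: [2.409, 2.016, 0.0]
contact_force: [0.3, 0.3, -0.2]
opening: 0.0882
grasp_force: 0.0
clock: 22.65
eef_pos: [0.5216, 0.1979, 0.2373]
orientation: [-2.409, -2.016, 0.0]
contact_force: [-0.1, 1.0, 0.7]
opening: 0.04
grasp_force: 30.0
eef_pos: [0.5215, 0.198, 0.2386]
contact_force: [0.1, 1.5, -7.8]
eef_pos: [0.5214, 0.198, 0.2409]
contact_force: [0.2, 2.2, -7.3]
eef_pos: [0.5214, 0.1979, 0.2432]
contact_force: [0.3, 1.4, -7.7]
```

There is a steady drag of about 7.5 N, so the medium packer binds. I'll push it fully home again.

```bash
for i in 1 2; do python3 -m pendant '{"linear":[[0,0,-1],[0,0,-2],[0,0,-3]],"turn":[[0,0,0],[0,0,0],[0,0,0]]}' | grep -E "eef|contact"; done
python3 -m pendant '{"linear":[[0,0,-0.4],[0,0,-0.8]],"turn":[[0,0,0],[0,0,0]]}' | grep -E "eef|contact"
```

```text
eef_pos: [0.5219, 0.1978, 0.2412]
contact_force: [-1.7, -0.2, 5.0]
eef_pos: [0.5221, 0.1978, 0.2382]
contact_force: [-1.4, -0.7, 5.9]
eef_pos: [0.5221, 0.1978, 0.2375]
contact_force: [-1.1, -1.3, 5.6]
```

```bash
for i in 1 2; do python3 -m pendant '{"linear":[[0,0,-0.5],[0,0,-0.5]],"turn":[[0,0,0],[0,0,0]]}' | grep -E "eef|contact"; done
```

```text
eef_pos: [0.5222, 0.1978, 0.2369]
contact_force: [0.4, -1.9, 5.1]
eef_pos: [0.5221, 0.1978, 0.2368]
contact_force: [-1.3, -1.9, 9.5]
```

```bash
python3 -m pendant '{"linear":[[0,0,-0.7],[0,0,-0.7]],"turn":[[0,0,0],[0,0,0]]}' | grep -E "eef|contact"
python3 -m pendant '{"linear":[[0,0,1.2],[0,0,1.2],[0,0,1.2],[0,0,1.2],[0,0,1.2],[0,0,1.2],[0,0,25],[0,0,70]],"turn":[[0,0,0],[0,0,0],[0,0,0],[0,0,0],[0,0,0],[0,0,0],[0,0,0],[0,0,0]]}' 100
python3 -m pendant '{"linear":[[0,0,10],[0,0,40],[0,0,80],[0,0,100],[0,0,100],[0,0,100]],"turn":[[0,0,0],[0,0,0],[0,0,0],[0,0,0],[0,0,0],[0,0,0]]}'
python3 - <<'E'
from h import *
o=manip.get_obs();p=manip.capture("wrist");w=cloud(p,o).reshape(-1,3)*1000
k=(abs(w[:,0]-521)<30)&(abs(w[:,1]-195)<25)&(w[:,2]>95)&(w[:,2]<130)
print("top",w[k].mean(0).round(1),cv2.minAreaRect(w[k][:,:2].astype(np.float32)))
p=manip.capture("side");save(p,"s3.png",(120,80,370,290),3)
E
```

```text
eef_pos: [0.522, 0.1978, 0.2367]
contact_force: [-3.0, -2.1, 14.7]
clock: 25.45
eef_pos: [0.5213, 0.1978, 0.303]
orientation: [-2.407, -2.014, 0.009]
contact_force: [0.8, -0.8, -0.0]
opening: 0.0879
grasp_force: 0.0
clock: 26.05
eef_pos: [0.5214, 0.1979, 0.4036]
orientation: [-2.409, -2.016, 0.002]
contact_force: [-0.1, 0.5, -0.8]
opening: 0.0881
grasp_force: 0.0
top [521.8 197.3 108.2] ((521.5935668945312, 196.3836212158203), (11.839149475097656, 39.90022659301758), 80.19583129882812)
```

View pics/s3.png

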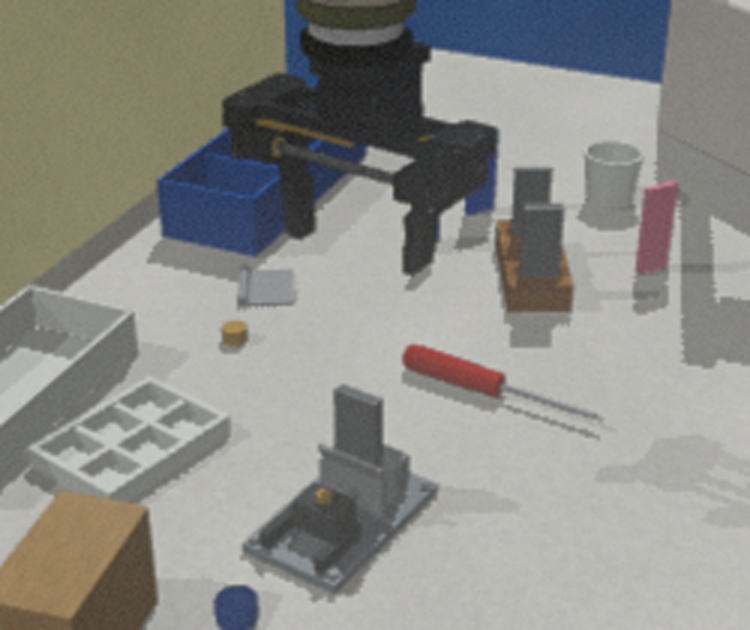

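The picture shows the medium packer upright in the catch at crop (358,425). Thin and thick stand in the holder at (533,220), the gripper is clear, and nothing else has moved. Handing in.

```bash
python3 -c "
from plant import manip
print(manip.hand_in())"
```

```text
the job is handed in; nothing more can be done
None
```

The medium (12 mm) packer is the first that binds: the thin one slid freely, while the medium dragged at about 7.5 N when tugged; it is left fully home and upright in the gap, thin and thick are standing in the holder, and the job is handed in.

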